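# Find the hidden release notch of a cash box by touch

### The job

The donated steel cash box is latched shut. Put a fingertip on top of its front rim at the left end (left as you face the box), slide it along the rim to the right until it drops into the notch, then press the tab inside the notch down so that the lid springs ajar by itself. Do not lift the lid any further, take the finger away, and leave the other things on the desk as they are.

Things in the scene. Friction and masses are not known exactly. Their poses are not given: they have to be found in the camera images.
- cashbox: Grey painted steel cash box, fixed, 240 mm deep (x), 300 wide (y), 90 high. Origin: centre of its underside, on the desk; own x points from the front (robot side) to the hinge at the back, y to the left, z up. Front rim: flat strip of its top at x -120 to -86 mm, y -150 to +150, z = 90 mm, level with the lid, which begins 2 mm behind it.
- rim_left (a point): Left end of the front rim, midway across it, on its top: the box's x = -103, y = +150, z = 90 mm. From here to the box's y = +62 mm the rim is always unbroken.
- rim_right (a point): Right end of the front rim: the box's x = -103, y = -150, z = 90 mm. Somewhere between the ends is one notch in the rim, 44 mm wide along y, across the rim's whole 34 mm, open to the front and above. Its centre lies anywhere from the box's y = -40 to +40 mm, new each time and not reported.
- tab (a joint): Travel (m) of the flat sprung grey tab, 42 x 32 mm, that fills the notch, its top 10 mm below the rim's top (box z = 80 mm): 0 free, 0.007 pressed to its stop. Takes 1.5 N to start, 5 N at the stop; frees the lid at 4 to 5 mm; springs back when released.
- lid (a joint): Opening angle of the lid, rad: 0 latched shut; once freed its spring raises it to about 0.21 (front edge some 42 mm up) and it stays there. Flat plate 204 x 300 mm, hinged along the back edge of the box (x = 118, z = 86 mm), with a wire handle 17 mm high in its middle.
- lid_front (a point): Middle of the lid's front edge, on its top: the box's x = -84, y = 0, z = 90 mm when shut; it rises with the lid.
- spray: White spray bottle with green trigger head, 72 mm across, 195 mm high, loose, to the left of the box; origin at the centre of its foot.
- tape: Blue tape roll lying flat, 100 mm across, 48 mm high, loose, to the left of the box in front of the spray bottle; origin at the centre of its underside.
- labelgun: Black label gun lying on its side, about 200 x 100 x 50 mm, loose, to the right of the box; origin on its underside near its middle.
- stapler: Red and black stapler, 40 x 135 x 43 mm, loose, on the desk in front of the box; origin at the centre of its underside, length along its y.

How it is judged:
By the outcome, as a careful person would: the job done as asked, in the order asked, and still so for the second after the job is handed in, with the robot touching nothing.
It also fails if it takes over 56 s, if anything falls off the work surface, if the arm or the gripper's body presses on something with over 40 N, if the wrist force passes 120 N, or if a joint passes its speed limit or range.

### The arm

A 6-joint arm with a two-finger parallel gripper is mounted at the origin on the work surface. World frame = base frame: x ahead of the robot, y to its left, z up, the work surface at z = 0. Lengths are in m, angles in rad, forces in N, time in s.
With the tool pointing down it reaches from about 0.275 to 0.725 m from the base axis. Payload 15.9 kg.
Tool frame: the origin (TCP) lies between the finger pads; the fingertips stand 25 mm ahead of it and the grasp point (between the pads) lies 6 mm ahead of it; z points along the fingers, y is the line along which they close (so a half turn about z gives the same grasp; the last joint's range is limited). The gripper opens to 85 mm and grips with 20 to 120 N. Pads are 22 mm wide; open, the fingers measure 114 mm over their backs; the gripper's body (76 mm by 85 mm) begins 54 mm behind the grasp point. The pads swing forward as they close: fully open they stand 13 mm farther back than shut.
Start: joints at [1.217, 0.213, -0.034, 1.323, 0, 1.571], TCP at [0.173, 0.469, 0.223] pointing down, gripper open.
Joint ranges: [-2.98, 2.98], [-0.74, 1.72], [-1.14, 1.35], [-2.1, 2.04], [-1.57, 1.44], [-3.14, 3.14]. Speed limits (rad/s): [1.89, 1.89, 2.39, 2.57, 3.14, 3.14].

### API

Orientations are given as a unit quaternion [w, x, y, z].
In Python, from plant import env, cams gives the robot as it stands.
- The arm moves only by the shell command python3 -m pendant 'ROWS'. ROWS is text: rows parted by semicolons, each of 7 numbers parted by spaces: the turn, a rotation vector about the tool's x, y, z in units of 6 degrees (1.0 is 6 degrees), then the shift along the tool's x, y, z in units of 25 mm (1.0 is 25 mm), then the closure, from -1 (fully open) to 1 (shut). In form: ax ay az tx ty tz jaw; .... A call has 1 to 10 rows; each row is the pose to reach, as a shift and turn from the pose commanded when the call began, along the tool's axes at that moment; what a row does not reach only later rows make up. A row lasts 1/8 s, in which the tool goes at most 62.5 mm and 10.7 degrees, less where a joint would pass 70% of its speed; a pose out of reach is approached as far as the arm can. A call with a gripper value outside its range is refused whole. The fingers move at their own pace and stop on an object; the grip force is fixed at half the most. Time passes only in rows, so rows that repeat a pose let the fingers close. It gives the time, the measured TCP pose, the force, the opening and the grip force at its end, in the units of the state.
- env.read_state(): the state, without advancing time (a new reading comes with each control period).
- cams.camera(name): name is "scene" or "top"; returns a dict with "frame" (400x640x3 uint8, red, green, blue), "z_map" (400x640 float32, m along the optical axis (not along the pixel's ray), 0 where there is no reading), "K" (3x3 intrinsics, pixels), "k1" (the pictures are not rectified: a ray, as slopes to the right and down, at radius r is drawn at 1 + k1 r^2 times it, then the intrinsics apply), "xyz" and "rotation" of the camera in the world. Camera axes: x right, y down, z forward; pixel columns grow to the right and rows downward; lengths in m; the calibration is good to about 2 mm. A picture is of the moment at which its call begins.
- env.hand_in(): hands the job in; it is judged then, once.
Trained networks look in the newest picture that a camera, given by its name, has taken for a name from the list of things; names that differ only in an ending like _2 or _b are one class to them, and where a whole thing is asked for, a point or a joint stands for the part that bears it (a point fixed in the world has none). Each returns a list of dicts, best first, with "score" (0 to 1); they miss things now and then, are a little off and sometimes report something else, mostly with a low value. They report only what shows in the picture. A call takes as long as a camera call.
- cams.look_for(camera, name): "position" ([x, y, z] in m, in world coordinates, good to about 4 mm: the middle of the surface that is visible of it).
- cams.pinpoint(camera, name): "position" ([x, y, z] in m, in world coordinates, good to about 4 mm: a listed point, or the origin of a listed thing).
The state is a dict: "clock": time; "joints": joint angles; "qvel": joint speeds; "tau": joint torques, N m; "tool_pos": TCP position; "eef_rot": TCP orientation; "ft_force": force on the tool from outside, world axes, zero at the start; "wrist_torque": the same for the moment, N m; "width": finger opening in m; "finger_force": force on a finger pad.
Only numpy, scipy, OpenCV 4.12 (cv2) and the standard library are available. Lean on these libraries where they do the work, as an engineer would, in place of code of your own. Each camera call takes 0.05 s, during which the arm holds its last target. There are 200 camera calls.

## Working session

There is one attempt and no reset: what is moved stays moved. The work goes in short steps, Python scripts to look and compute and a shell command to move; the robot and the scene stay as the last step left them, time stands still between calls to the robot, and variables do not carry over. Pictures are saved under pics/ and viewed, at most 10 in all, crops included, and the job is handed in when it is done.

```bash
mkdir -p pics; python3 - <<'E'
from plant import env,cams
import cv2,numpy as np
for c in("top","scene"):
    r=cams.camera(c); cv2.imwrite(f"pics/{c}0.png",r["frame"][...,::-1])
    print(c,np.round(r["xyz"],3))
    for n in["cashbox","rim_left","rim_right","lid_front","spray","tape","labelgun","stapler"]:
        print(n,[(np.round(d["position"],3).tolist(),round(d["score"],2)) for d in cams.pinpoint(c,n)[:2]])
    print("tab",[(np.round(d["position"],3).tolist(),round(d["score"],2)) for d in cams.look_for(c,"tab")[:3]])
s=env.read_state();print({k:np.round(v,3).tolist() for k,v in s.items()})
E
```

```text
top [0.405 0.033 0.96 ]
cashbox [([0.606, 0.002, -0.002], 0.9)]
rim_left [([0.606, -0.0, 0.0], 0.5)]
rim_right [([0.512, -0.155, 0.092], 0.88)]
lid_front [([0.522, -0.006, 0.088], 0.83)]
spray [([0.625, 0.256, 0.0], 0.65)]
tape [([0.49, 0.239, 0.001], 0.78)]
labelgun [([0.607, -0.241, -0.003], 0.9)]
stapler [([0.42, -0.019, 0.001], 0.58)]
tab [([0.506, -0.013, 0.077], 0.75)]
scene [0.963 0.655 0.945]
cashbox [([0.601, 0.001, 0.003], 0.79), ([0.492, 0.146, 0.09], 0.73)]
rim_left [([0.492, 0.148, 0.09], 0.91)]
rim_right [([0.514, -0.154, 0.088], 0.82)]
lid_front [([0.521, -0.001, 0.091], 0.57)]
spray [([0.625, 0.254, -0.0], 0.88)]
tape [([0.487, 0.24, -0.003], 0.95)]
labelgun [([0.605, -0.234, -0.004], 0.76)]
stapler [([0.424, -0.015, 0.002], 0.88)]
tab [([0.627, 0.026, 0.089], 0.68), ([0.638, 0.05, 0.088], 0.63), ([0.504, -0.016, 0.084], 0.46)]
{'clock': 1.0, 'joints': [1.217, 0.213, -0.034, 1.324, 0.0, 1.571], 'qvel': [0.001, 0.001, 0.001, -0.001, 0.002, 0.001], 'tau': [0.003, -68.597, 48.734, 0.001, 0.0, -0.0], 'tool_pos': [0.173, 0.469, 0.223], 'eef_rot': [-0.0, 0.176, 0.984, 0.0], 'ft_force': [0.455, -0.549, -0.51], 'wrist_torque': [-0.016, 0.028, 0.008], 'finger_force': 0.0, 'width': 0.085}
```

View pics/top0.png

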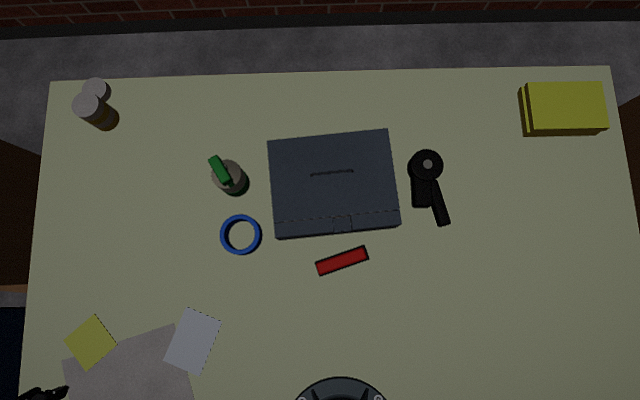

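View pics/scene0.png

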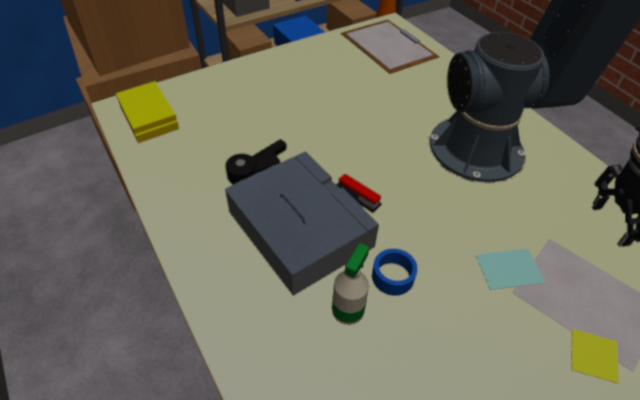

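The top view shows the box at about (333,184), with the rim along its front edge from (275,232) to (400,218). The notch is near (343,223), with the stapler just in front at (342,260). The scene view agrees. I'll refine the box pose from depth and compute the first move.

```bash
cat > h.py <<'E'
from plant import env,cams
import numpy as np, cv2, json
from scipy.spatial.transform import Rotation as R
def cloud(c):
    r=cams.camera(c); z=r["z_map"]; v,u=np.nonzero(z>0); K=np.array(r["K"])
    k=np.array([r["k1"],0,0,0.])
    p=cv2.undistortPoints(np.stack([u,v],1).astype(np.float64)[:,None],K,k)[:,0]
    P=np.c_[p,np.ones(len(p))]*z[v,u][:,None]
    return P@np.array(r["rotation"]).reshape(3,3).T+r["xyz"],u,v
def go(bx,by,z,cx,cy,yaw):
    s=env.read_state(); q=s["eef_rot"]; T=R.from_quat([q[1],q[2],q[3],q[0]])
    c,n=np.cos(yaw),np.sin(yaw)
    t=np.array([cx+c*bx-n*by,cy+n*bx+c*by,z])
    G=R.from_matrix(np.array([[-c,-n,0],[-n,c,0],[0,0,-1.]]).T.T)
    print("target",t.round(4),"turn",((T.inv()*G).as_rotvec()/np.radians(6)).round(3),"shift",(T.inv().apply(t-s["tool_pos"])/.025).round(3),"f",np.round(s["ft_force"],2),"clock",s["clock"])
E
python3 - <<'E'
from h import *
for c in("top","scene"):
    P,u,v=cloud(c)
    m=(P[:,2]>.084)&(P[:,2]<.097)&(P[:,0]>.44)&(P[:,0]<.78)&(abs(P[:,1])<.19)
    Q=P[m]; (x,y),wh,a=cv2.minAreaRect((Q[:,:2]*1000).astype(np.float32)); print(c,x,y,wh,a,np.median(Q[:,2]))
    # notch
    yaw=.069; d=P[:,:2]-[.604,.001]; bx=d@[np.cos(yaw),np.sin(yaw)]; by=d@[-np.sin(yaw),np.cos(yaw)]
    n=(bx>-.112)&(bx<-.094)&(abs(by)<.07)&(P[:,2]>.074)&(P[:,2]<.0845)
    print("notch",n.sum(),np.percentile(by[n],[2,50,98]).round(4) if n.any() else "")
go(-.105,.138,.175,.604,.001,.069)
E
```

```text
Traceback (most recent call last):
  File "h.py", line 9, in cloud
    return P@np.array(r["rotation"]).reshape(3,3).T+r["xyz"],u,v
             ~~~~~~~~~~~~~~~~~~~~~~~~~~~~~~~^^^^^
ValueError: cannot reshape array of size 4 into shape (3,3)
```

```bash
sed -i 's/P@np.array(r\["rotation"\]).reshape(3,3).T/R.from_quat(np.roll(r["rotation"],-1)).apply(P)/; s/\.T\.T)/)/' h.py
python3 - <<'E'
from h import *
for c in("top","scene"):
    P,u,v=cloud(c)
    m=(P[:,2]>.084)&(P[:,2]<.097)&(P[:,0]>.44)&(P[:,0]<.78)&(abs(P[:,1])<.19)
    Q=P[m]; (x,y),wh,a=cv2.minAreaRect((Q[:,:2]*1000).astype(np.float32)); print(c,x,y,wh,a,np.median(Q[:,2]))
    yaw=.069; d=P[:,:2]-[.604,.001]; bx=d@[np.cos(yaw),np.sin(yaw)]; by=d@[-np.sin(yaw),np.cos(yaw)]
    n=(bx>-.112)&(bx<-.094)&(abs(by)<.07)&(P[:,2]>.074)&(P[:,2]<.0845)
    print("notch",n.sum(),np.percentile(by[n],[2,50,98]).round(4) if n.any() else "")
go(-.105,.138,.175,.604,.001,.069)
E
```

```text
top 604.8529052734375 4.893218994140625 (241.5945281982422, 300.4931335449219) 4.728623867034912 0.09016446477223616
notch 138 [-0.0304 -0.0089  0.0118]
scene 606.7416381835938 3.34722900390625 (243.30503845214844, 306.41558837890625) 4.666936874389648 0.08956837808929091
notch 87 [-0.0341 -0.0152  0.0046]
target [0.4897 0.1314 0.175 ] turn [ 0.     0.    -4.038] shift [-16.554  -8.28    1.925] f [-0.15  0.03  0.65] clock 1.15
```

```bash
python3 -m pendant '0 0 -1 -1 -0.5 0 1; 0 0 -2.5 -3 -1.5 0 1; 0 0 -4.12 -5.2 -2.6 0 1; 0 0 -4.12 -7.4 -3.7 0 1; 0 0 -4.12 -9.6 -4.8 0 1; 0 0 -4.12 -11.8 -5.9 0 1; 0 0 -4.12 -13.8 -7 0 1; 0 0 -4.12 -15.5 -7.8 0 1; 0 0 -4.12 -16.5 -8.2 0 1; 0 0 -4.12 -16.54 -8.25 0 1'
python3 -m pendant '0 0 0 0 0 0.5 1; 0 0 0 0 0 1.2 1; 0 0 0 0 0 1.9 1; 0 0 0 0 0 1.9 1; 0 0 0 0 0 1.9 1'
python3 - <<'E'
from h import *
r=cams.camera("top"); cv2.imwrite("pics/a.png",cv2.resize(r["frame"][100:280,180:460,::-1],None,fx=2.5,fy=2.5))
go(-.105,.138,.118,.605,.003,.078); print(env.read_state()["width"])
E
```

```text
clock: 2.4
tool_pos: [0.4905, 0.1311, 0.2228]
eef_rot: [-0.0, -0.038, 0.999, -0.0]
ft_force: [-1.0, 1.6, -0.6]
width: -0.0
finger_force: 0.0
clock: 3.02
tool_pos: [0.4895, 0.1328, 0.176]
eef_rot: [0.0, -0.039, 0.999, 0.0]
ft_force: [0.6, 0.3, 0.1]
width: -0.0002
finger_force: 0.0
target [0.4896 0.1324 0.118 ] turn [0.002 0.008 0.002] shift [ 0.008 -0.012  2.329] f [-0.41  0.4   0.9 ] clock 3.075
0.00031487776486890034
```

View pics/a.png

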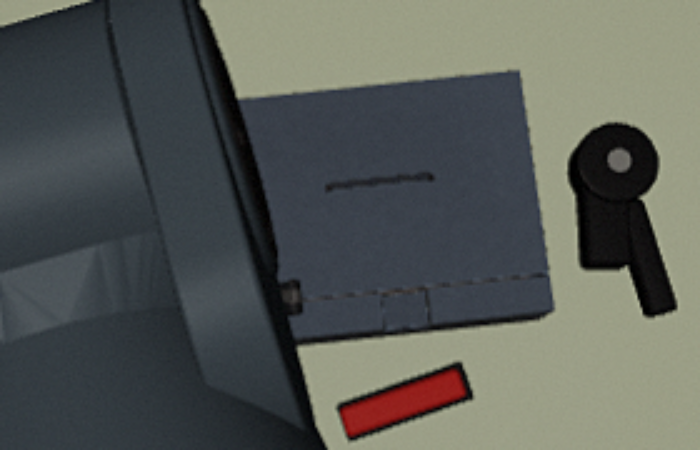

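The arm hides the left end in this view. The gripper edge is at (290,297) in the crop, and the notch is clear at (405,310). Next I lower gently onto the rim.

```bash
python3 -m pendant '0 0 0 0 0 0.7 1; 0 0 0 0 0 1.4 1; 0 0 0 0 0 2 1; 0 0 0 0 0 2.28 1; 0 0 0 0 0 2.32 1; 0 0 0 0 0 2.32 1'; python3 -m pendant '0 0 0 0 0 0.04 1; 0 0 0 0 0 0.08 1;0 0 0 0 0 0.08 1'
```

```text
clock: 3.82
tool_pos: [0.4899, 0.1324, 0.1181]
eef_rot: [0.0, -0.039, 0.999, 0.0]
ft_force: [0.6, -0.1, 1.0]
width: -0.0003
finger_force: 0.0
clock: 4.2
tool_pos: [0.4897, 0.1323, 0.1156]
eef_rot: [0.0, -0.039, 0.999, 0.0]
ft_force: [0.4, 0.2, 0.7]
width: 0.0001
finger_force: 0.0
```

```bash
python3 -m pendant '0 0 0 0 0 0.04 1; 0 0 0 0 0 0.04 1'; python3 -m pendant '0 0 0 0 0 0.04 1; 0 0 0 0 0 0.04 1'
```

```text
clock: 4.45
tool_pos: [0.4896, 0.1323, 0.1145]
eef_rot: [-0.0, -0.039, 0.999, -0.0]
ft_force: [-0.1, -0.1, 0.0]
width: 0.0
finger_force: 0.0
clock: 4.7
tool_pos: [0.4896, 0.1323, 0.1135]
eef_rot: [-0.0, -0.039, 0.999, -0.0]
ft_force: [-0.4, -0.1, -0.4]
width: -0.0001
finger_force: 0.0
```

```bash
python3 -m pendant '0 0 0 0 0 0.03 1; 0 0 0 0 0 0.03 1'; python3 -m pendant '0 0 0 0 0 0.03 1; 0 0 0 0 0 0.03 1';  python3 -m pendant '0 0 0 0 0 0.03 1; 0 0 0 0 0 0.03 1'
```

```text
clock: 4.95
tool_pos: [0.4896, 0.1323, 0.1128]
eef_rot: [-0.0, -0.039, 0.999, -0.0]
ft_force: [-0.4, -0.5, 0.1]
width: -0.0002
finger_force: 0.0
clock: 5.2
tool_pos: [0.4896, 0.1323, 0.112]
eef_rot: [-0.0, -0.039, 0.999, -0.0]
ft_force: [0.1, 0.5, 0.7]
width: 0.0001
finger_force: 0.0
clock: 5.45
tool_pos: [0.4896, 0.1323, 0.1113]
eef_rot: [-0.0, -0.039, 0.999, -0.0]
ft_force: [0.2, 0.2, 0.4]
width: 0.0003
finger_force: 0.0
```

```bash
python3 - <<'E'
from h import *
r=cams.camera("scene"); cv2.imwrite("pics/b.png",cv2.resize(r["frame"][130:310,200:440,::-1],None,fx=3.2,fy=3.2,interpolation=cv2.INTER_CUBIC))
E
```

```text
(no output)
```

View pics/b.png

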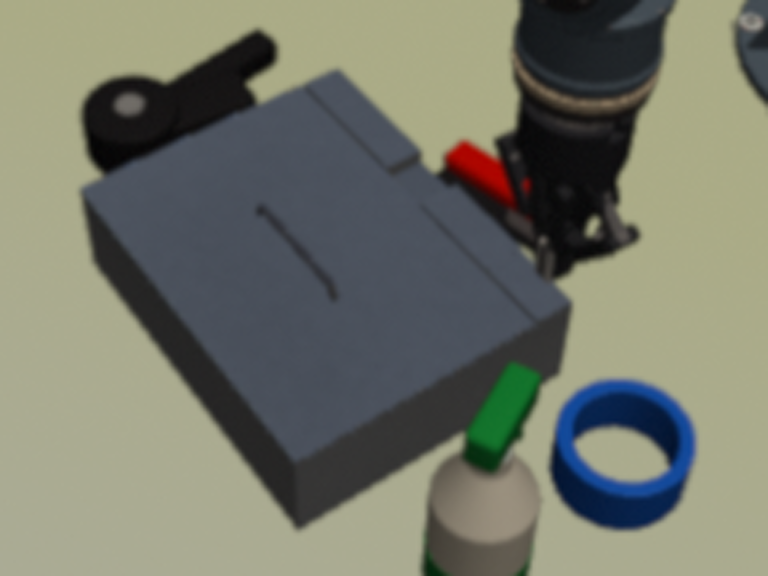

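```bash
python3 - <<'E'
from h import *
s=env.read_state(); r=cams.camera("scene"); Rt=R.from_quat(np.roll(r["rotation"],-1)).inv()
def px(p):
    c=Rt.apply(np.array(p)-r["xyz"]); q,_=cv2.projectPoints(c[None],np.zeros(3),np.zeros(3),np.array(r["K"]),np.array([r["k1"],0,0,0.])); q=q[0,0]; return ((q-[200,130])*3.2).round(0)
c,n=np.cos(.078),np.sin(.078)
B=lambda x,y,z:[.605+c*x-n*y,.003+n*x+c*y,z]
t=np.array(s["tool_pos"]);print("tcp",px(t),"tip",px(t-[0,0,.025]),"rimL",px(B(-.103,.15,.09)))
for p in[(-.12,.15,.09),(-.12,.15,0),(-.12,-.15,.09),(.12,.15,.09),(.12,-.15,.09),(-.084,.15,.09)]: print(p,px(B(*p)))
print([(px(d["position"]),d["position"],d["score"]) for d in cams.pinpoint("scene","rim_left")])
P,u,v=cloud("scene")
m=(abs((u-200)*3.2-555)<25)&(abs((v-130)*3.2-255)<45)
for a,b,p in list(zip(u[m],v[m],P[m]))[::9]: print(((a-200)*3.2,(b-130)*3.2),p.round(3))
E
```

```text
tcp [550. 279.] tip [546. 301.] rimL [555. 310.]
(-0.12, 0.15, 0.09) [573. 299.]
(-0.12, 0.15, 0) [560. 373.]
(-0.12, -0.15, 0.09) [338.  65.]
(0.12, 0.15, 0.09) [294. 460.]
(0.12, -0.15, 0.09) [ 79. 185.]
(-0.084, 0.15, 0.09) [535. 322.]
[(array([559., 312.]), [0.4894, 0.1472, 0.0891], 0.7)]
(np.float64(531.2), np.float64(211.20000000000002)) [0.507 0.123 0.184]
(np.float64(560.0), np.float64(211.20000000000002)) [0.509 0.153 0.214]
(np.float64(537.6), np.float64(214.4)) [0.506 0.128 0.185]
(np.float64(569.6), np.float64(214.4)) [0.499 0.152 0.203]
(np.float64(547.2), np.float64(217.60000000000002)) [0.505 0.137 0.19 ]
(np.float64(576.0), np.float64(217.60000000000002)) [0.499 0.158 0.206]
(np.float64(553.6), np.float64(220.8)) [0.505 0.144 0.193]
(np.float64(531.2), np.float64(224.0)) [0.506 0.123 0.17 ]
(np.float64(560.0), np.float64(224.0)) [0.506 0.151 0.197]
(np.float64(537.6), np.float64(227.20000000000002)) [0.503 0.127 0.169]
(np.float64(569.6), np.float64(227.20000000000002)) [0.496 0.151 0.189]
(np.float64(547.2), np.float64(230.4)) [0.502 0.135 0.173]
(np.float64(576.0), 
[... 1736 characters left out ...]
.float64(281.6)) [0.49  0.116 0.092]
(np.float64(563.2), np.float64(281.6)) [ 0.418  0.07  -0.   ]
(np.float64(544.0), np.float64(284.8)) [0.483 0.12  0.087]
(np.float64(572.8000000000001), np.float64(284.8)) [ 0.414  0.077 -0.   ]
(np.float64(550.4), np.float64(288.0)) [0.481 0.125 0.088]
(np.float64(579.2), np.float64(288.0)) [ 0.411  0.081 -0.001]
(np.float64(556.8000000000001), np.float64(291.2)) [0.48  0.131 0.09 ]
(np.float64(534.4), np.float64(294.40000000000003)) [0.494 0.124 0.088]
(np.float64(563.2), np.float64(294.40000000000003)) [0.475 0.133 0.086]
(np.float64(540.8000000000001), np.float64(297.6)) [0.493 0.129 0.089]
(np.float64(569.6), np.float64(297.6)) [ 0.422  0.085 -0.003]
```

The scene crop shows the finger above the rim's left end. Its visible end is near (553,278), about 20 mm above the rim at (555,310), so there is no contact yet. I'll keep lowering in small steps and watch the force.

```bash
for i in 1; do :; done; python3 -m pendant '0 0 0 0 0 0.04 1; 0 0 0 0 0 0.08 1; 0 0 0 0 0 0.12 1; 0 0 0 0 0 0.12 1' | grep -E 'tool|ft'; python3 -m pendant '0 0 0 0 0 0.04 1; 0 0 0 0 0 0.08 1; 0 0 0 0 0 0.08 1' | grep -E 'tool|ft'
```

```text
tool_pos: [0.4896, 0.1323, 0.1083]
ft_force: [-0.7, -0.1, -0.7]
tool_pos: [0.4896, 0.1323, 0.1063]
ft_force: [0.3, -0.0, 0.4]
```

```bash
python3 -m pendant '0 0 0 0 0 0.04 1; 0 0 0 0 0 0.08 1; 0 0 0 0 0 0.08 1' | grep -E 'tool|ft'; python3 - <<'E'
from h import *
r=cams.camera("scene"); cv2.imwrite("pics/c.png",cv2.resize(r["frame"][180:250,330:430,::-1],None,fx=7,fy=7,interpolation=cv2.INTER_CUBIC))
E
```

```text
tool_pos: [0.4896, 0.1323, 0.1043]
ft_force: [0.1, 0.4, -0.2]
```

View pics/c.png

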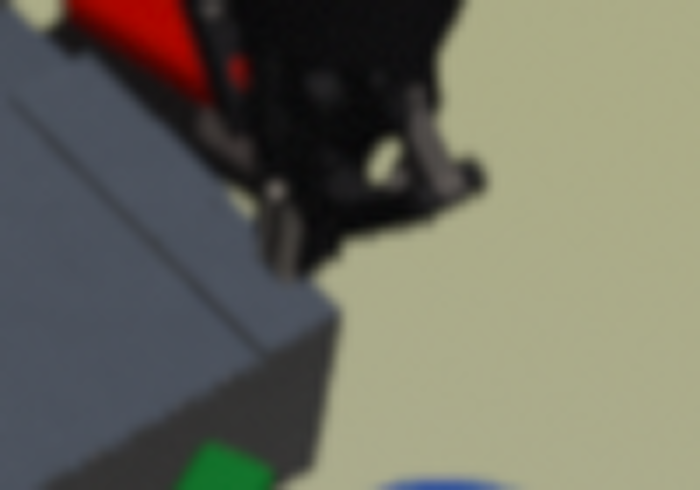

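The crop shows the pad tip at (285,275), still above the rim, whose left corner is at (338,315). I'll keep lowering.

```bash
python3 -m pendant '0 0 0 0 0 0.04 1; 0 0 0 0 0 0.08 1; 0 0 0 0 0 0.12 1; 0 0 0 0 0 0.12 1' | grep -E 'tool|ft'; python3 -m pendant '0 0 0 0 0 0.04 1; 0 0 0 0 0 0.08 1;  0 0 0 0 0 0.08 1' | grep -E 'tool|ft'
```

```text
tool_pos: [0.4896, 0.1323, 0.1013]
ft_force: [0.2, -0.5, -0.0]
tool_pos: [0.4896, 0.1323, 0.0993]
ft_force: [0.1, 0.4, -0.1]
```

```bash
python3 - <<'E'
from h import *
s=env.read_state(); print(s["width"],s["joints"])
P,u,v=cloud("scene")
m=(abs(P[:,0]-.49)<.06)&(abs(P[:,1]-.135)<.06)&(P[:,2]>.094)
Q=P[m]; o=np.argsort(Q[:,2])[:25]; 
for i in o: print(Q[i].round(3),u[m][i],v[m][i])
E
```

```text
-1.35041811596505e-05 [ 2.63837325e-01  2.85199656e-01 -2.59906490e-01  1.02580515e+00
 -1.10033220e-06  1.86225287e-01]
[0.525 0.14  0.095] 360 230
[0.5   0.14  0.108] 370 222
[0.5   0.133 0.108] 368 220
[0.497 0.14  0.11 ] 371 221
[0.501 0.138 0.111] 369 221
[0.488 0.143 0.112] 375 220
[0.5   0.14  0.113] 370 221
[0.502 0.126 0.113] 366 217
[0.504 0.129 0.113] 366 218
[0.503 0.133 0.113] 367 219
[0.497 0.143 0.113] 372 221
[0.499 0.122 0.113] 366 215
[0.501 0.138 0.114] 369 220
[0.498 0.141 0.115] 371 220
[0.496 0.142 0.116] 372 220
[0.503 0.132 0.116] 367 218
[0.503 0.136 0.117] 368 219
[0.497 0.146 0.117] 373 221
[0.501 0.141 0.117] 370 220
[0.498 0.139 0.117] 371 219
[0.502 0.134 0.117] 368 218
[0.49  0.144 0.117] 375 219
[0.499 0.122 0.117] 366 214
[0.488 0.146 0.118] 376 219
[0.494 0.146 0.118] 374 220
```

The depth data puts the true tip about 16 mm above the rim, so it isn't where the nominal offset says. I'll tilt the gripper 15° towards the robot so that its body stays clear of the rising lid, then find contact.

```bash
python3 -m pendant '0 0 0 0 0 -0.12 1; 0 -0.8 0 0 0 -0.16 1; 0 -1.6 0 0 0 -0.16 1; 0 -2.5 0 0 0 -0.16 1; 0 -2.5 0 0 0 -0.16 1'; python3 - <<'E'
from h import *
P,u,v=cloud("scene")
m=(abs(P[:,0]-.49)<.05)&(abs(P[:,1]-.135)<.05)&(P[:,2]>.098)
Q=P[m]; o=np.argsort(Q[:,2])[:8]; print(Q[o].round(3))
go(-.105,.138,.09,.605,.003,.078)
E
```

```text
clock: 8.5
tool_pos: [0.4882, 0.132, 0.1034]
eef_rot: [0.13, -0.039, 0.991, 0.005]
ft_force: [-0.1, -0.1, -0.2]
width: 0.0001
finger_force: 0.0
[[0.491 0.138 0.112]
 [0.494 0.138 0.113]
 [0.491 0.139 0.116]
 [0.496 0.137 0.117]
 [0.478 0.144 0.117]
 [0.497 0.127 0.117]
 [0.497 0.13  0.117]
 [0.495 0.135 0.118]]
target [0.4896 0.1324 0.09  ] turn [2.000e-03 2.492e+00 1.000e-03] shift [0.127 0.001 0.538] f [ 1.03 -0.14  0.7 ] clock 8.55
```

```bash
python3 -m pendant '0 0 0 0.03 0 0.1 1; 0 0 0 0.06 0 0.2 1; 0 0 0 0.08 0 0.3 1; 0 0 0 0.1 0 0.386 1; 0 0 0 0.1 0 0.386 1' | grep -E 'tool|ft'; python3 -m pendant '0 0 0 0.01 0 0.04 1; 0 0 0 0.02 0 0.08 1; 0 0 0 0.02 0 0.08 1' | grep -E 'tool|ft'
```

```text
tool_pos: [0.4896, 0.1322, 0.0931]
ft_force: [-0.3, -0.4, -0.3]
tool_pos: [0.4897, 0.1323, 0.0913]
ft_force: [-0.2, -0.3, 1.3]
```

```bash
python3 -m pendant '0 0 0 0.01 0 0.04 1; 0 0 0 0.02 0 0.08 1; 0 0 0 0.02 0 0.08 1' | grep -E 'tool|ft'; python3 -m pendant '0 0 0 0.01 0 0.04 1; 0 0 0 0.01 0 0.04 1' | grep -E 'tool|ft'
```

```text
tool_pos: [0.4897, 0.1323, 0.0891]
ft_force: [0.3, -1.0, 0.8]
tool_pos: [0.4898, 0.1323, 0.0881]
ft_force: [0.2, 0.5, -0.0]
```

```bash
python3 -m pendant '0 0 0 0.01 0 0.04 1; 0 0 0 0.01 0 0.04 1' | grep -E 'tool|ft'; python3 -m pendant '0 0 0 0.01 0 0.04 1; 0 0 0 0.01 0 0.04 1' | grep -E 'tool|ft'
```

```text
tool_pos: [0.4898, 0.1323, 0.0871]
ft_force: [-0.0, 0.2, -0.2]
tool_pos: [0.4898, 0.1323, 0.0861]
ft_force: [0.4, -0.7, 0.0]
```

```bash
python3 -m pendant '0 0 0 0.01 0 0.04 1; 0 0 0 0.01 0 0.04 1' | grep -E 'tool|ft'; python3 -m pendant '0 0 0 0.01 0 0.04 1; 0 0 0 0.01 0 0.04 1' | grep -E 'tool|ft'; python3 - <<'E'
from h import *
r=cams.camera("scene"); cv2.imwrite("pics/d.png",cv2.resize(r["frame"][170:250,310:430,::-1],None,fx=6,fy=6,interpolation=cv2.INTER_CUBIC))
E
```

```text
tool_pos: [0.4898, 0.1323, 0.085]
ft_force: [-0.4, -0.4, -0.7]
tool_pos: [0.49, 0.1323, 0.0842]
ft_force: [0.2, -0.6, -0.1]
```

View pics/d.png

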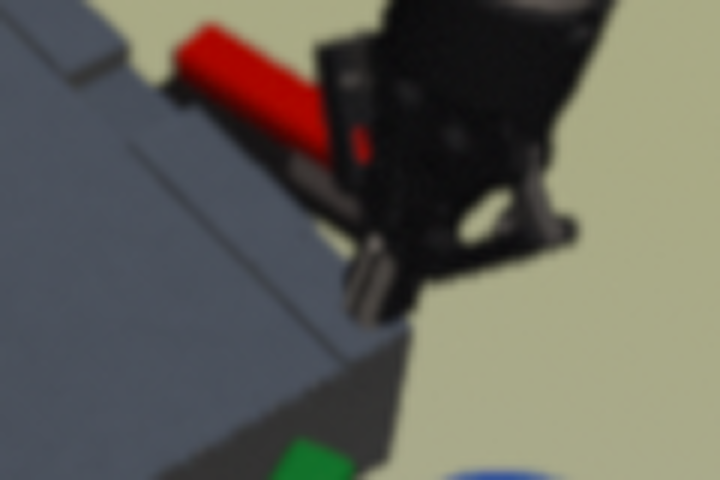

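The crop shows the tip at (370,325), over the middle of the rim close to its left end and almost touching.

```bash
python3 -m pendant '0 0 0 0.01 0 0.04 1; 0 0 0 0.01 0 0.04 1' | grep -E 'tool|ft'; python3 -m pendant '0 0 0 0.01 0 0.04 1; 0 0 0 0.01 0 0.04 1' | grep -E 'tool|ft'
```

```text
tool_pos: [0.4901, 0.1324, 0.0837]
ft_force: [-6.0, -1.6, 13.8]
tool_pos: [0.4903, 0.1324, 0.0834]
ft_force: [-15.9, -3.2, 30.3]
```

```bash
python3 -m pendant '0 0 0 0.01 0 0.04 1; 0 0 0 0.01 0 0.04 1' | grep -E 'tool|ft'; python3 - <<'E'
from h import *
P,u,v=cloud("scene")
m=(abs(P[:,0]-.49)<.05)&(abs(P[:,1]-.135)<.05)&(P[:,2]>.093)
Q=P[m]; o=np.argsort(Q[:,2])[:12]; print(Q[o].round(3))
E
```

```text
tool_pos: [0.4904, 0.1324, 0.0832]
ft_force: [-26.6, -5.8, 49.8]
[[0.518 0.129 0.093]
 [0.501 0.108 0.093]
 [0.501 0.105 0.093]
 [0.518 0.149 0.094]
 [0.497 0.138 0.094]
 [0.521 0.104 0.094]
 [0.526 0.108 0.094]
 [0.523 0.128 0.096]
 [0.499 0.133 0.096]
 [0.499 0.13  0.097]
 [0.487 0.144 0.097]
 [0.497 0.138 0.097]]
```

Contact is at z≈0.084, with a stiffness of about 18 N/mm. I'll ease off to a light touch.

```bash
python3 -m pendant '0 0 0 -0.022 0 -0.082 1; 0 0 0 -0.022 0 -0.082 1; 0 0 0 -0.022 0 -0.082 1' | grep -E 'tool|ft'
```

```text
tool_pos: [0.4902, 0.1324, 0.0837]
ft_force: [-5.8, -0.5, 13.5]
```

```bash
python3 -m pendant '0 0 0 -0.003 -0.2 -0.01 1; 0 0 0 -0.003 -0.5 -0.01 1; 0 0 0 -0.003 -0.8 -0.01 1; 0 0 0 -0.003 -1 -0.01 1;0 0 0 -0.003 -1 -0.01 1' | grep -E 'clo|tool|ft'
```

```text
clock: 13.02
tool_pos: [0.4926, 0.1073, 0.0839]
ft_force: [0.7, 1.2, 6.9]
```

```bash
python3 -m pendant '0 0 0 0 -0.3 0.005 1; 0 0 0 0 -0.6 0.005 1; 0 0 0 0 -0.9 0.005 1; 0 0 0 0 -1.2 0.005 1;0 0 0 0 -1.5 0.005 1; 0 0 0 0 -1.5 0.005 1' | grep -E 'clo|tool|ft'; python3 -m pendant '0 0 0 0 -0.3 0.005 1; 0 0 0 0 -0.6 0.005 1; 0 0 0 0 -0.9 0.005 1; 0 0 0 0 -1.2 0.01 1;0 0 0 0 -1.5 0.01 1; 0 0 0 0 -1.5 0.01 1' | grep -E 'clo|tool|ft'
```

```text
clock: 13.78
tool_pos: [0.4956, 0.0698, 0.0839]
ft_force: [0.1, 0.5, 7.9]
clock: 14.52
tool_pos: [0.4988, 0.0326, 0.0838]
ft_force: [0.3, 2.1, 9.0]
```

```bash
python3 -m pendant '0 0 0 0 -0.3 0 1; 0 0 0 0 -0.6 0 1; 0 0 0 0 -0.9 0 1; 0 0 0 0 -1.2 0 1; 0 0 0 0 -1.2 0 1' | grep -E 'clo|tool|ft'; python3 -m pendant '0 0 0 0 -0.08 0 1; 0 0 0 0 -0.16 0 1; 0 0 0 0 -0.16 0 1' | grep -E 'clo|tool|ft';python3 -m pendant '0 0 0 0 -0.08 0 1; 0 0 0 0 -0.16 0 1; 0 0 0 0 -0.16 0 1' | grep -E 'clo|tool|ft'
```

```text
clock: 15.15
tool_pos: [0.5008, 0.0023, 0.0835]
ft_force: [0.9, -0.9, 6.3]
clock: 15.52
tool_pos: [0.5002, -0.0015, 0.0827]
ft_force: [-0.6, 0.0, -0.1]
clock: 15.9
tool_pos: [0.5007, -0.0054, 0.083]
ft_force: [0.7, -0.0, 0.2]
```

The force vanished at y≈-0.0015, so the finger has dropped into the notch. I'll ease right towards the notch centre while lowering onto the tab.

```bash
python3 -m pendant '0 0 0 0.02 -0.08 0.077 1; 0 0 0 0.041 -0.16 0.154 1; 0 0 0 0.062 -0.24 0.23 1; 0 0 0 0.062 -0.3 0.23 1; 0 0 0 0.062 -0.3 0.23 1' | grep -E 'clo|tool|ft'; python3 -m pendant '0 0 0 0.01 0 0.04 1; 0 0 0 0.02 0 0.077 1; 0 0 0 0.02 0 0.077 1' | grep -E 'clo|tool|ft'
```

```text
clock: 16.52
tool_pos: [0.5013, -0.0129, 0.0771]
ft_force: [0.5, 0.1, -0.2]
clock: 16.9
tool_pos: [0.5013, -0.0127, 0.075]
ft_force: [0.3, -0.4, 0.5]
```

```bash
python3 -m pendant '0 0 0 0.01 0 0.04 1; 0 0 0 0.02 0 0.077 1; 0 0 0 0.02 0 0.077 1' | grep -E 'clo|tool|ft'; python3 -m pendant '0 0 0 0.01 0 0.04 1; 0 0 0 0.02 0 0.077 1; 0 0 0 0.02 0 0.077 1' | grep -E 'clo|tool|ft'; python3 -m pendant '0 0 0 0.01 0 0.04 1; 0 0 0 0.01 0 0.04 1' | grep -E 'clo|tool|ft'
```

```text
clock: 17.27
tool_pos: [0.5014, -0.0127, 0.0731]
ft_force: [0.2, 0.0, 2.1]
clock: 17.65
tool_pos: [0.5014, -0.0127, 0.0711]
ft_force: [-0.3, 0.0, 2.0]
clock: 17.9
tool_pos: [0.5014, -0.0127, 0.07]
ft_force: [0.8, -1.0, 0.5]
```

```bash
python3 -m pendant '0 0 0 0.01 0 0.04 1; 0 0 0 0.01 0 0.04 1' | grep -E 'clo|tool|ft'; python3 -m pendant '0 0 0 0.005 0 0.02 1; 0 0 0 0.01 0 0.04 1; 0 0 0 0.01 0 0.04 1' | grep -E 'clo|tool|ft'; python3 - <<'E'
from h import *
r=cams.camera("scene"); cv2.imwrite("pics/e.png",cv2.resize(r["frame"][120:300,200:440,::-1],None,fx=3.2,fy=3.2,interpolation=cv2.INTER_CUBIC))
E
```

```text
clock: 18.15
tool_pos: [0.5014, -0.0127, 0.069]
ft_force: [0.2, -0.1, 3.3]
clock: 18.52
tool_pos: [0.5015, -0.0127, 0.068]
ft_force: [-1.1, -0.0, 3.7]
```

View pics/e.png

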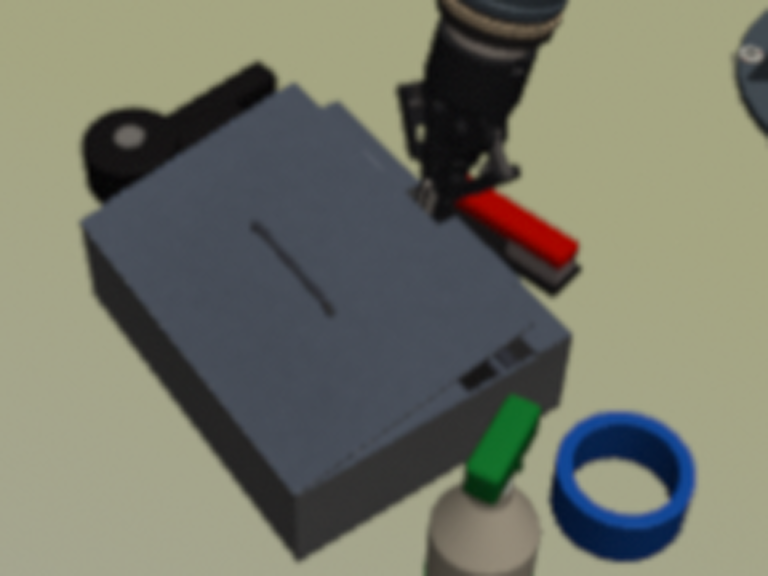

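The lid is now ajar: the gap on its left side shows at (500,360), and the front edge runs past the finger. I'll retreat along the leaning tool axis, up and towards the robot.

```bash
python3 -m pendant '0 0 0 0 0 -0.3 1; 0 0 0 0.1 0 -0.8 1; 0 0 0 0.2 0 -1.5 1; 0 0 0 0.3 0 -2.5 1; 0 0 0 0.6 0 -3.5 1; 0 0 0 1 0 -4.5 1; 0 0 0 1.5 0 -5.5 1; 0 0 0 1.5 0 -5.5 1; 0 0 0 1.5 0 -5.5 1'; python3 - <<'E'
from h import *
P,u,v=cloud("scene")
yaw=.078; d=P[:,:2]-[.605,.003]; bx=d@[np.cos(yaw),np.sin(yaw)]; by=d@[-np.sin(yaw),np.cos(yaw)]
m=(bx>-.075)&(bx<.09)&(abs(by)<.13)&(P[:,2]>.08)&(P[:,2]<.15)
k=np.polyfit(bx[m],P[m,2],1); print("lid slope",k, m.sum())
for n in["spray","tape","labelgun","stapler"]: print(n,[(np.round(x["position"],3).tolist(),round(x["score"],2)) for x in cams.pinpoint("scene",n)[:1]])
r=cams.camera("scene"); cv2.imwrite("pics/f.png",r["frame"][...,::-1])
E
```

```text
clock: 19.7
tool_pos: [0.4299, -0.0183, 0.1909]
eef_rot: [0.13, -0.038, 0.991, 0.005]
ft_force: [0.2, -0.2, -0.4]
width: 0.0003
finger_force: 0.0
lid slope [-0.21578415  0.11565787] 6582
spray [([0.625, 0.251, 0.001], 0.81)]
tape [([0.486, 0.24, 0.003], 0.8)]
labelgun [([0.605, -0.235, -0.004], 0.85)]
stapler [([0.424, -0.013, 0.002], 0.86)]
```

View pics/f.png

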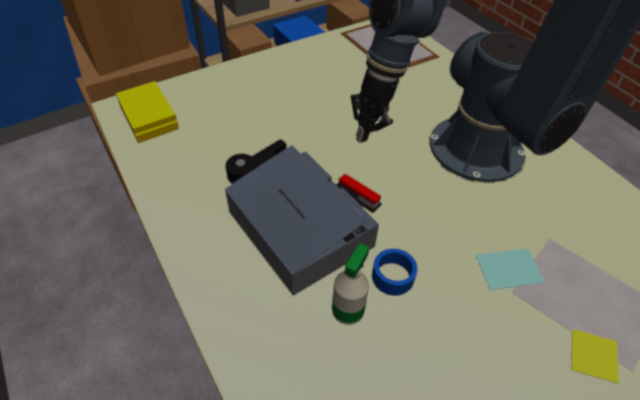

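The lid is ajar at about 0.21 rad with its front edge near (320,180). The arm is clear at (365,130) and the other things are where they were.

```bash
python3 -c "
from plant import env
print(env.hand_in())"
```

```text
the job is handed in; nothing more can be done
None
```

I slid the finger along the rim from the left end into the notch and pressed the tab; the lid sprang ajar to about 0.21 rad, the finger is clear, the other things on the desk have not moved, and I handed the job in at about 20 s; the fingertip pressed the rim with up to about 50 N at first contact.

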